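# Gauge a tea tin: go gap, then no-go gap

### The arm

A 6-joint arm with a two-finger parallel gripper is mounted at the origin on the work surface. World frame = base frame: x ahead of the robot, y to its left, z up, the work surface at z = 0. Lengths are in mm, angles in rad, forces in N, time in s.
With the tool pointing down it reaches from about 275 to 825 mm from the base axis. Payload 4.9 kg.
Tool frame: the origin (TCP) lies at the very end of the fingers, on their centre line; the grasp point (between the pads) lies 19 mm behind it (ctrl.grip_depth is the distance from the TCP to the grasp point, in mm); z points along the fingers, y is the line along which they close (so a half turn about z gives the same grasp; the last joint's range is limited). The gripper opens to 85 mm and grips with 20 to 120 N. Pads are 22 mm wide; open, the fingers measure 114 mm over their backs; the gripper's body (76 mm by 85 mm) begins 54 mm behind the grasp point. The pads swing forward as they close: fully open they stand 13 mm farther back than shut.
Start: joints at [-1.377, 0.326, -0.193, 1.052, 0, 1.437], TCP at [177.091, -520.728, 207.681] pointing down, gripper open.
Joint ranges: [-2.65, 2.65], [-0.97, 1.79], [-1.3, 1.35], [-1.93, 2.1], [-1.47, 1.37], [-3.14, 3.14]. Speed limits (rad/s): [2.57, 2.57, 3.14, 3.14, 3.14, 3.14].

### API

Orientations are given as [roll, pitch, yaw] about the fixed x, y, z axes, in that order (R = Rz(yaw) Ry(pitch) Rx(roll)).
In Python, from plant import ctrl gives the robot as it stands.
- The arm moves only by the tool servo_tool, never from a script. Its argument "steps" is a list of rows, each a list of 3 entries, a list of its own where there are three numbers: the shift along the tool's x, y, z in mm, then the turn, a rotation vector about the tool's x, y, z in degrees, then the opening, from 0 (shut) to 1 (fully open). A call has 1 to 12 rows; each row is the pose to reach, as a shift and turn from the pose commanded when the call began, along the tool's axes at that moment; what a row does not reach only later rows make up. A row lasts 1/12 s, in which the tool goes at most 41.7 mm and 7.16 degrees, less where a joint would pass 70% of its speed; a pose out of reach is approached as far as the arm can. A call with a gripper value outside its range is refused whole. The fingers move at their own pace and stop on an object; the grip force is fixed at half the most. Time passes only in rows, so rows that repeat a pose let the fingers close. It gives the time, the measured TCP pose, the force, the opening and the grip force at its end, in the units of the state.
- ctrl.state(): the state, without advancing time (a new reading comes with each control period).
- ctrl.get_image(name): name is "scene" or "top" or "wrist"; returns a dict with "color" (400x640x3 uint8, blue, green, red), "K" (3x3 intrinsics, pixels), "k1" (the pictures are not rectified: a ray, as slopes to the right and down, at radius r is drawn at 1 + k1 r^2 times it, then the intrinsics apply), "R" (3x3) and "t" (3): a world point X has camera coordinates R X + t. Camera axes: x right, y down, z forward; pixel columns grow to the right and rows downward; lengths in mm; the calibration is good to about 2 mm. A picture is of the moment at which its call begins. There is no depth.
- ctrl.finish_job(): hands the job in; it is judged then, once.
The state is a dict: "time_s": time; "joints": joint angles; "joint_vel": joint speeds; "joint_torque": joint torques, N m; "position": TCP position; "ee_rot": TCP orientation; "wrist_force": force on the tool from outside, world axes, zero at the start; "torque": the same for the moment, N m; "finger_gap": finger opening in mm; "grip_force": force on a finger pad.
Only numpy, scipy, OpenCV 4.12 (cv2) and the standard library are available. Lean on these libraries where they do the work, as an engineer would, in place of code of your own. Each camera call takes 0.05 s, during which the arm holds its last target. There are 200 camera calls.

### The job

Check the size of the middle-sized round tea tin on the two wooden gauge gates. Keeping it upright and down on the bench, push it from the robot's side right through the wide gap until it is clear of the far side; then bring it round to the robot's side of the narrow gap and push it in until the gap stops it, touching the gate. Let go and leave it standing there in the mouth of the narrow gap.

Things in the scene. Friction and masses are not known exactly. Their poses are not given: they have to be found in the camera images.
- tin: The tin to check: closed round tea tin of bare metal, upright, 50 mm in diameter, 110 mm tall, 0.1 to 0.21 kg. Origin: centre of its underside, z up. Three other tins of that metal and height (slim round 34 mm, broad round 76 mm, square 50 mm) stand 100 mm or more from it, centre to centre; any tin may be in any of four spots, two left and two right of the gates.
- wide_gate: The go gate: two light wooden blocks fixed to the bench, 66 mm gap (8 mm to spare each side of the tin). 40 mm long in the push direction, 130 mm across, 40 mm high; nothing spans the gap, the bench is flat through it. Origin: on the bench, middle of the gap. x: push direction, away from the robot, up to 15 degrees off straight ahead; y across the gap. Left or right of the other gate.
- narrow_gate: The no-go gate: same make, outside size (40 x 130 x 40 mm) and axes as the go gate, fixed to the bench, but its gap is 38 mm: the tin is stopped with its side against the two near edges of the blocks, its centre then 36 mm before the origin (x = -36 mm). Origin: on the bench, middle of the gap; x: push direction, away from the robot, up to 15 degrees off straight ahead.
Things that resemble listed ones, but are neither listed nor needed, are in the scene too. Leave any blue or green look-alike of the tin alone.

How it is judged (in metres and radians):
On the way, in this order (a step that is already met when the one before it is completed fails the run):
1. the tin stands upright, low, before the wide gap on the robot's side (x of tin in the frame of wide_gate between -0.14 and -0.03 m and y of tin in the frame of wide_gate between -0.03 and 0.03 m and z of tin in the frame of wide_gate below 0.02 m and angle between tin's own z axis and vertical below 0.25 rad), for 0.05 s.
2. the tin is inside the wide gap, upright and down on the bench (within 20 mm) (x of tin in the frame of wide_gate between -0.02 and 0.02 m and y of tin in the frame of wide_gate between -0.02 and 0.02 m and z of tin in the frame of wide_gate below 0.02 m and angle between tin's own z axis and vertical below 0.25 rad), for 0.05 s.
3. the tin has come out clear on the far side of the wide gap, still low (x of tin in the frame of wide_gate between 0.042 and 0.2 m and y of tin in the frame of wide_gate between -0.06 and 0.06 m and z of tin in the frame of wide_gate below 0.02 m and angle between tin's own z axis and vertical below 0.25 rad), for 0.05 s.
4. the tin is pressed into the near mouth of the narrow gap and is stopped by the gate (x of tin in the frame of narrow_gate between -0.055 and -0.027 m and y of tin in the frame of narrow_gate between -0.016 and 0.016 m and z of tin in the frame of narrow_gate below 0.02 m and angle between tin's own z axis and vertical below 0.25 rad and contact force between tin and narrow_gate above 1 N), for 0.1 s.
At the end, for the whole second after the job is handed in: the tin stands upright (within 0.1 rad) on the bench, at rest and released, in the near mouth of the narrow gap: its centre 27 to 55 mm before the middle of the narrow gate (36 mm is touching) and within 16 mm of the gap's centre line (x of tin in the frame of narrow_gate between -0.055 and -0.027 m and y of tin in the frame of narrow_gate between -0.016 and 0.016 m and z of tin in the frame of narrow_gate below 0.006 m and angle between tin's own z axis and vertical below 0.1 rad and linear speed of tin below 0.02 m/s).
It fails at once if the tin is knocked over (tilted more than 0.6 rad) (angle between tin's own z axis and vertical above 0.6 rad).
It also fails if it takes over 59 s, if anything falls off the work surface, if the arm or the gripper's body presses on something with over 40 N, if the wrist force passes 120 N, or if a joint passes its speed limit or range.

## Working session

There is one attempt and no reset: what is moved stays moved. The work goes in short steps, Python scripts to look and compute and a tool call to move; the robot and the scene stay as the last step left them, time stands still between calls to the robot, and variables do not carry over. Pictures are saved under pics/ and viewed, at most 10 in all, crops included, and the job is handed in when it is done.

Besides the shell and the picture viewer there is one more tool, called after ">>>" as name(argument=value, ...), one argument or row to a line, values as JSON. servo_tool: Moves the arm, as the interface text tells. Its arguments: {"type":"object","properties":{"steps":{"type":"array"}},"required":["steps"]}

```bash
ls; mkdir -p pics; python3 - <<'E'
from plant import ctrl
import cv2,numpy as np
for n in("top","scene"):
    d=ctrl.get_image(n); cv2.imwrite(f"pics/{n}0.png",d["color"]); np.savez(f"{n}0.npz",**d)
    print(n,d["K"].tolist(),d["k1"],np.round(-d["R"].T@d["t"]),np.round(d["R"],2).tolist())
s=ctrl.state();print(s)
E
```

```text
pics
top [[413.3638908921217, 0.0, 321.0686759992393], [0.0, 413.3638908921217, 201.1394147838388], [0.0, 0.0, 1.0]] -0.04995838383270305 [ 451.  -35. 1161.] [[-0.01, -1.0, 0.02], [-0.99, 0.01, -0.13], [0.13, -0.02, -0.99]]
scene [[498.1583100354685, 0.0, 315.41485298203776], [0.0, 498.1583100354685, 202.47477650169444], [0.0, 0.0, 1.0]] -0.024114817126076316 [1223.  150. 1147.] [[-0.28, 0.96, -0.01], [0.82, 0.23, -0.53], [-0.5, -0.15, -0.85]]
{'time_s': 0.1, 'joints': array([-1.37720608e+00,  3.26848883e-01, -1.93475156e-01,  1.05203178e+00,
        4.38071574e-06,  1.43660335e+00]), 'joint_vel': array([ 9.86051074e-05, -1.56612152e-03,  3.37805899e-03,  5.51931913e-04,
       -5.80021178e-05,  1.05784097e-03]), 'joint_torque': array([ 8.21903941e-04, -4.44237614e+01,  2.63039625e+01,  7.81415321e-03,
       -1.11388406e-04,  2.89768273e-06]), 'position': array([ 176.97615687, -520.15314286,  206.99486945]), 'ee_rot': array([-3.14004777e+00, -2.12987001e-04,  3.27783057e-01]), 'wrist_force': array([-0.28714632,  0.04199746, -0.45241948]), 'torque': array([ 0.10812368, -0.01383569, -0.00767347]), 'grip_force': 0.0, 'finger_gap': 85.64189442806371}
```

View pics/top0.png

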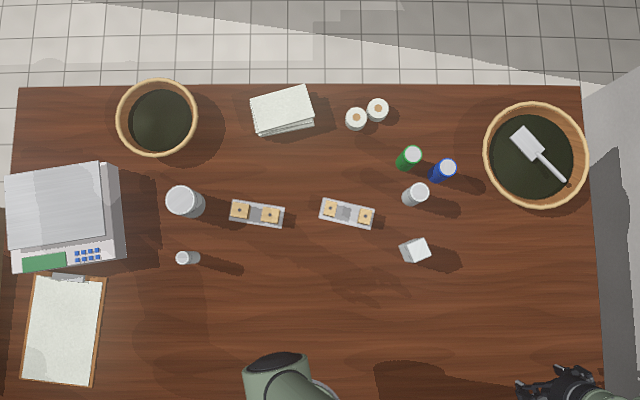

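View pics/scene0.png

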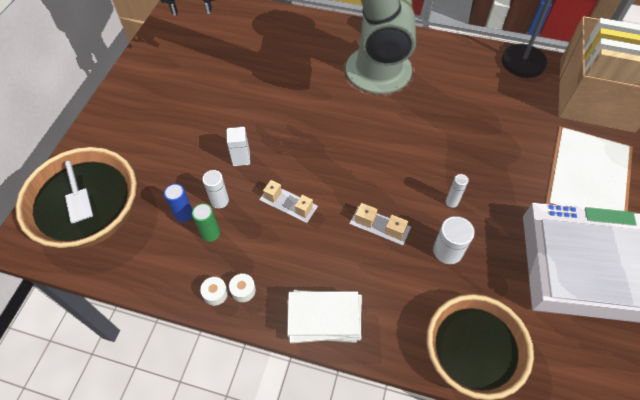

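Top view: the round 50 mm tin is at about (417,187), right of the gates. The square tin is at (416,250), the broad one at (180,200) and the slim one at (185,257). The gates are at (257,213) and (347,213), and I'll enlarge them to see which is wide.

```bash
cat > h.py <<'E'
import numpy as np,cv2
def ray(d,u,v):
    K=d["K"]; k=float(d["k1"]); dist=np.array([k,0,0,0,0.])
    p=cv2.undistortPoints(np.array([[[u,v]]],float),K,dist)[0,0]
    R=d["R"]; return -R.T@d["t"], R.T@np.array([p[0],p[1],1])
def plane(d,u,v,z):
    c,r=ray(d,u,v); return (c+r*(z-c[2])/r[2])[:2]
E
python3 - <<'E'
import cv2,numpy as np
from h import *
t=np.load("top0.npz");s=np.load("scene0.npz")
a=cv2.resize(t["color"][190:240,215:435][:, :160],None,fx=5,fy=5,interpolation=cv2.INTER_CUBIC)
b=cv2.resize(s["color"][170:250,250:410],None,fx=5,fy=4,interpolation=cv2.INTER_CUBIC)[:330]
cv2.imwrite("pics/c.png",np.vstack([a,b]))
hsv=cv2.cvtColor(t["color"],cv2.COLOR_BGR2HSV)
m=cv2.inRange(hsv,(0,0,195),(180,40,255))
c,_=cv2.findContours(m,0,2)
for k in c:
    if cv2.contourArea(k)>40:
        (u,v),r=cv2.minEnclosingCircle(k)
        print(np.round([u,v,r]),cv2.contourArea(k),np.round(plane(t,u,v,110)),np.round(plane(t,u,v,0)))
E
```

```text
[ 62. 330.  61.] 6660.0 [266. 596.] [246. 662.]
[182. 257.   7.] 108.5 [444. 298.] [444. 333.]
[ 62. 256.  52.] 1004.0 [449. 606.] [448. 673.]
[418. 250.  13.] 327.0 [ 459. -303.] [ 460. -330.]
[346. 214.  28.] 727.0 [ 552. -120.] [ 563. -129.]
[180. 200.  15.] 600.0 [592. 308.] [606. 343.]
[419. 192.   9.] 252.5 [ 607. -309.] [ 623. -338.]
[447. 167.   8.] 168.0 [ 673. -387.] [ 696. -424.]
[412. 154.   8.] 168.5 [ 709. -296.] [ 736. -324.]
[ 42. 194.  64.] 3024.5 [608. 669.] [624. 743.]
[540. 156.  35.] 564.0 [ 701. -640.] [ 727. -703.]
[  8. 126.  18.] 427.0 [795. 782.] [831. 867.]
[356. 117.  10.] 298.0 [ 808. -150.] [ 846. -162.]
[377. 108.  10.] 292.0 [ 833. -207.] [ 873. -225.]
[ 9. 96. 13.] 272.5 [877. 786.] [922. 872.]
[592.  88.  13.] 53.5 [ 894. -807.] [ 940. -888.]
[562.  80.  17.] 183.5 [ 918. -722.] [ 967. -794.]
[48. 79. 15.] 117.0 [923. 681.] [973. 756.]
[14. 74. 14.] 85.0 [940. 781.] [991. 866.]
[86. 78. 15.] 63.0 [924. 577.] [973. 641.]
[527.  78.  18.] 369.5 [ 923. -623.] [ 972. -685.]
[491.  77.  18.] 390.0 [ 923. -522.] [ 972. -573.]
[156.  76.  18.] 198.5 [928. 3
[... 947 characters left out ...]
-128.]
[306.  51.  24.] 1095.0 [994. -17.] [1051.  -15.]
[268.  51.  24.] 1119.0 [995.  83.] [1052.   95.]
[232.  51.  24.] 1097.0 [995. 183.] [1052.  206.]
[194.  52.  24.] 1092.5 [995. 284.] [1052.  318.]
[268.  28.  18.] 189.0 [1061.   84.] [1124.   96.]
[232.  27.  18.] 374.0 [1066.  185.] [1131.  208.]
[195.  24.  19.] 570.5 [1075.  285.] [1140.  318.]
[158.  23.  20.] 732.5 [1081.  388.] [1147.  432.]
[18. 22. 23.] 946.0 [1096.  787.] [1163.  873.]
[52. 20. 23.] 985.5 [1095.  688.] [1163.  764.]
[122.  20.  22.] 910.5 [1091.  490.] [1158.  544.]
[87. 20. 24.] 1021.5 [1095.  587.] [1163.  652.]
[54.  2. 16.] 74.5 [1153.  687.] [1227.  763.]
[20.  2. 16.] 75.0 [1156.  789.] [1230.  875.]
```

View pics/c.png

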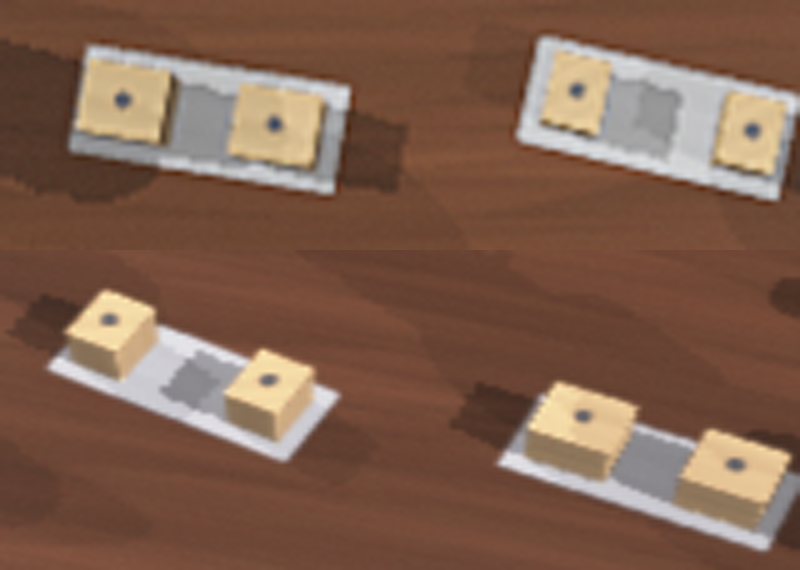

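The wide gate is the right one (dots near (330,208) and (365,216)). The narrow gate is the left one (dots near (240,210) and (270,215)).

```bash
python3 - <<'E'
import cv2,numpy as np
from h import *
t=np.load("top0.npz");s=np.load("scene0.npz")
def dot(d,u,v):
    g=cv2.cvtColor(d["color"],6).astype(float)
    u0,v0=int(round(u)),int(round(v)); w=g[v0-2:v0+3,u0-2:u0+3]
    k=np.clip(np.median(w)-w,0,None); yy,xx=np.mgrid[-2:3,-2:3]
    return u0+(k*xx).sum()/k.sum(), v0+(k*yy).sum()/k.sum()
for n,a,b in(("wide",[(330,208),(365,216)],[(272,187.5),(303.6,202.5)]),("narrow",[(239.6,209.8),(270,214.8)],[(366.4,211.5),(397.2,223.5)])):
    for d,P in((t,a),(s,b)):
        q=[plane(d,*dot(d,*p),40) for p in P]
        L,Rr=sorted(q,key=lambda z:-z[1]); e=L-Rr
        print(n,np.round((L+Rr)/2,1),"len",np.hypot(*e).round(1),"yaw",np.degrees(np.arctan2(-e[0],e[1])).round(1))
# tin top in scene
hsv=cv2.cvtColor(s["color"],cv2.COLOR_BGR2HSV)
for d,(x0,x1,y0,y1) in((s,(200,232,165,213)),(t,(398,432,178,210))):
    h=cv2.cvtColor(d["color"],cv2.COLOR_BGR2HSV)[y0:y1,x0:x1]
    m=cv2.inRange(h,(0,0,195),(180,40,255))
    n,l,st,c=cv2.connectedComponentsWithStats(m)
    for i in range(1,n):
        if st[i,4]>30: print(st[i]+[x0,y0,0,0,0],c[i]+[x0,y0],plane(d,*(c[i]+[x0,y0]),110))
E
```

```text
wide [ 564.2 -128.7] len 98.2 yaw -13.5
wide [ 563.8 -128.1] len 97.9 yaw -13.1
narrow [565.1 125.3] len 84.1 yaw -9.4
narrow [564.4 125.4] len 83.8 yaw -9.7
[203 170  25  38 479] [216.14196242 185.79123173] [ 628.86381747 -290.12839807]
[200 205  11   8  77] [204.41558442 208.81818182] [ 699.47045832 -292.39594876]
[410 183  19  19 279] [419.12544803 191.68100358] [ 607.69418762 -309.81267342]
```

>>> servo_tool(
  steps=[
    [[476,-60,7],[0,0,32],1],
    [[476,-60,7],[0,0,32],1],
    [[476,-60,7],[0,0,32],1],
    [[476,-60,7],[0,0,32],1],
    [[476,-60,7],[0,0,32],1],
    [[476,-60,7],[0,0,32],1],
    [[476,-60,7],[0,0,32],1],
    [[476,-60,7],[0,0,32],1],
    [[476,-60,7],[0,0,32],1],
    [[476,-60,7],[0,0,32],1],
    [[476,-60,7],[0,0,32],1],
    [[476,-60,7],[0,0,32],1],
  ],
)

```text
time_s: 1.1
position: [610.4, -308.7, 200.0]
ee_rot: [-3.141, 0.001, -0.23]
wrist_force: [-0.3, -1.0, 0.2]
finger_gap: 85.3
grip_force: 0.0
```

Now a closer look with the wrist camera.

```bash
cat >> h.py <<'E'
def shift(p,rot,target):
    from scipy.spatial.transform import Rotation as Ro
    return np.round(Ro.from_euler("xyz",rot).inv().apply(np.array(target)-p),1)
E
python3 - <<'E'
from plant import ctrl
import cv2,numpy as np
from h import *
d=ctrl.get_image("wrist"); np.savez("w1.npz",**d); cv2.imwrite("pics/w1.png",d["color"])
s=ctrl.state(); print(s["position"],s["ee_rot"]); print(-d["R"].T@d["t"])
R,t=d["R"],d["t"]
for P in([608,-310,110],[608,-310,0]):
    q,_=cv2.projectPoints(np.array([P],float),cv2.Rodrigues(R)[0],t.astype(float),d["K"],np.array([float(d["k1"]),0,0,0])); print(q.ravel())
E
```

```text
[ 615.51348453 -304.96724876  199.16382011] [-3.13764229e+00 -2.45976442e-03 -2.24216138e-01]
[ 687.09931375 -326.75052841  365.76101088]
[323.02912486 196.90388142]
[322.49563047 170.5696551 ]
```

View pics/w1.png

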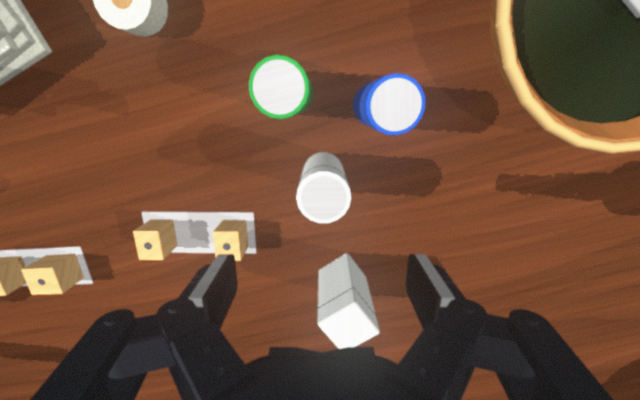

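The tin top is at (324,197), where I projected it. The square tin is nearer the robot at (348,310), and the fingers will pass clear of it. Next: descend.

>>> servo_tool(
  steps=[
    [[0,0,0],[0,0,0],1],
    [[0,0,0],[0,0,0],1],
    [[0,0,0],[0,0,0],1],
    [[0,0,30],[0,0,0],1],
    [[0,0,60],[0,0,0],1],
    [[0,0,80],[0,0,0],1],
    [[0,0,100],[0,0,0],1],
    [[0,0,115],[0,0,0],1],
    [[0,0,130],[0,0,0],1],
    [[0,0,138],[0,0,0],1],
    [[0,0,138],[0,0,0],1],
    [[0,0,138],[0,0,0],1],
  ],
)

```text
time_s: 2.15
position: [607.6, -311.4, 63.0]
ee_rot: [-3.142, 0.0, -0.232]
wrist_force: [-0.1, -0.7, -0.3]
finger_gap: 85.3
grip_force: 0.0
```

>>> servo_tool(
  steps=[
    [[0,0,0],[0,0,0],0.65],
    [[0,0,0],[0,0,0],0.6],
    [[0,0,0],[0,0,0],0.5],
    [[0,0,0],[0,0,0],0.4],
    [[0,0,0],[0,0,0],0.4],
    [[0,0,0],[0,0,0],0.3],
    [[0,0,0],[0,0,0],0.3],
    [[0,0,0],[0,0,0],0.3],
    [[0,0,0],[0,0,0],0.3],
    [[0,0,0],[0,0,0],0.3],
  ],
)

```text
time_s: 2.98
position: [609.6, -311.1, 64.3]
ee_rot: [3.141, -0.003, -0.23]
wrist_force: [1.0, 0.7, 6.7]
finger_gap: 48.3
grip_force: 62.2
```

>>> servo_tool(
  steps=[
    [[0,0,-15],[0,0,0],0.3],
    [[0,0,-40],[0,0,0],0.3],
    [[0,0,-60],[0,0,0],0.3],
    [[-10,-9,-60],[0,0,0],0.3],
    [[-30,-28,-60],[0,0,0],0.3],
    [[-55,-51,-60],[0,0,0],0.3],
    [[-80,-74,-60],[0,0,0],0.3],
    [[-105,-98,-60],[0,0,0],0.3],
    [[-130,-121,-60],[0,0,0],0.3],
    [[-155,-144,-60],[0,0,0],0.3],
    [[-172,-160,-60],[0,0,0],0.3],
    [[-180,-168,-60],[0,0,0],0.3],
  ],
)

```text
time_s: 3.98
position: [468.7, -103.2, 122.4]
ee_rot: [-3.141, 0.003, -0.229]
wrist_force: [-0.4, 0.4, -1.0]
finger_gap: 48.1
grip_force: 62.1
```

>>> servo_tool(
  steps=[
    [[0,0,0],[0,0,0],0.3],
    [[0,0,0],[0,0,0],0.3],
    [[0,0,20],[0,0,0],0.3],
    [[0,0,40],[0,0,0],0.3],
    [[0,0,52],[0,0,0],0.3],
    [[0,0,57],[0,0,0],0.3],
    [[0,0,59],[0,0,0],0.3],
    [[0,0,60],[0,0,0],0.3],
    [[0,0,60],[0,0,0],0.3],
    [[0,0,60],[0,0,0],0.3],
    [[0,0,60],[0,0,0],0.3],
  ],
)

```text
time_s: 4.9
position: [473.0, -107.3, 64.4]
ee_rot: [3.141, -0.002, -0.232]
wrist_force: [-4.3, 1.0, 12.7]
finger_gap: 48.0
grip_force: 63.6
```

```bash
python3 - <<'E'
from plant import ctrl
import cv2,numpy as np
d=ctrl.get_image("wrist"); np.savez("w2.npz",**d); s=ctrl.get_image("scene")
a=d["color"]; b=cv2.resize(s["color"][120:270,190:430],(640,400))
cv2.imwrite("pics/w2.png",cv2.resize(np.vstack([a,b]),(480,600)))
s=ctrl.state(); print(s["position"],s["ee_rot"],s["wrist_force"],s["finger_gap"])
E
```

```text
[ 472.99975493 -107.30583732   64.39528245] [ 3.14087228e+00 -1.96270145e-03 -2.31757506e-01] [-3.68088384  2.37568493 12.28809795] 48.32564018567371
```

View pics/w2.png

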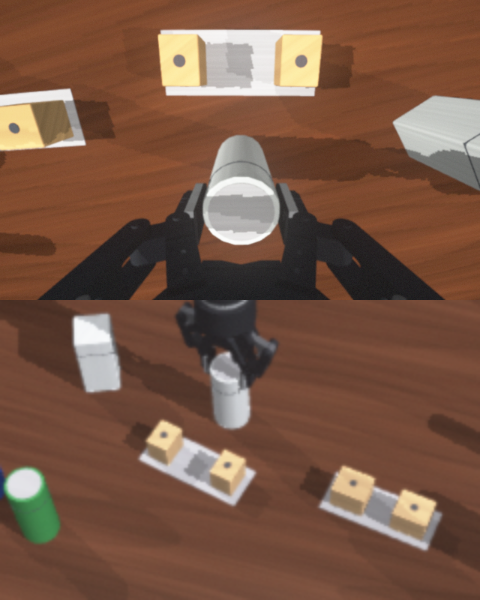

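The tin is upright in the fingers and centred on the gap (tin at column 240, dots at 179 and 301). I'll ease the down-force and push through.

>>> servo_tool(
  steps=[
    [[0,0,-1.5],[0,0,0],0.3],
    [[5,0,-1.5],[0,0,0],0.3],
    [[15,0,-1.5],[0,0,0],0.3],
    [[25,0,-1.5],[0,0,0],0.3],
    [[35,0,-1.5],[0,0,0],0.3],
    [[45,0,-1.5],[0,0,0],0.3],
    [[55,0,-1.5],[0,0,0],0.3],
    [[65,0,-1.5],[0,0,0],0.3],
    [[75,0,-1.5],[0,0,0],0.3],
    [[82,0,-1.5],[0,0,0],0.3],
    [[89,0,-1.5],[0,0,0],0.3],
    [[96,0,-1.5],[0,0,0],0.3],
  ],
)

```text
time_s: 6.0
position: [565.1, -128.5, 64.5]
ee_rot: [3.141, 0.002, -0.231]
wrist_force: [-4.4, 1.4, 7.4]
finger_gap: 48.3
grip_force: 67.2
```

>>> servo_tool(
  steps=[
    [[8,0,0],[0,0,0],0.3],
    [[16,0,0],[0,0,0],0.3],
    [[24,0,0],[0,0,0],0.3],
    [[32,0,0],[0,0,0],0.3],
    [[40,0,0],[0,0,0],0.3],
    [[48,0,0],[0,0,0],0.3],
    [[56,0,0],[0,0,0],0.3],
    [[64,0,0],[0,0,0],0.3],
    [[72,0,0],[0,0,0],0.3],
    [[80,0,0],[0,0,0],0.3],
    [[80,0,0],[0,0,0],0.3],
    [[80,0,0],[0,0,0],0.3],
  ],
)

```text
time_s: 7.0
position: [644.3, -147.3, 64.7]
ee_rot: [3.141, -0.001, -0.231]
wrist_force: [-1.0, 0.2, 4.9]
finger_gap: 48.3
grip_force: 67.2
```

>>> servo_tool(
  steps=[
    [[0,0,-20],[0,0,0],0.3],
    [[0,0,-45],[0,0,0],0.3],
    [[0,0,-65],[0,0,0],0.3],
    [[-9,-10,-65],[0,0,-1],0.3],
    [[-29,-33,-65],[0,0,-2],0.3],
    [[-51,-60,-65],[0,0,-3.7],0.3],
    [[-74,-86,-65],[0,0,-3.7],0.3],
    [[-97,-113,-65],[0,0,-3.7],0.3],
    [[-120,-140,-65],[0,0,-3.7],0.3],
    [[-143,-166,-65],[0,0,-3.7],0.3],
    [[-166,-193,-65],[0,0,-3.7],0.3],
    [[-189,-220,-65],[0,0,-3.7],0.3],
  ],
)

```text
time_s: 8.0
position: [514.9, 26.1, 129.1]
ee_rot: [-3.111, 0.0, -0.111]
wrist_force: [-0.0, -0.4, -1.1]
finger_gap: 48.4
grip_force: 66.6
```

>>> servo_tool(
  steps=[
    [[-15,-18,0],[0,0,0],0.3],
    [[-20,-23,0],[0,0,0],0.3],
    [[-20,-23,0],[0,0,0],0.3],
    [[-20,-23,20],[0,0,0],0.3],
    [[-20,-23,40],[0,0,0],0.3],
    [[-20,-23,52],[0,0,0],0.3],
    [[-20,-23,58],[0,0,0],0.3],
    [[-20,-23,61],[0,0,0],0.3],
    [[-20,-23,63],[0,0,0],0.3],
    [[-20,-23,64],[0,0,0],0.3],
    [[-20,-23,64],[0,0,0],0.3],
    [[-20,-23,64],[0,0,0],0.3],
  ],
)

```text
time_s: 9.0
position: [497.3, 39.6, 66.6]
ee_rot: [-3.101, -0.0, -0.095]
wrist_force: [-0.3, -0.0, -0.1]
finger_gap: 48.0
grip_force: 66.6
```

```bash
python3 - <<'E'
from plant import ctrl
import cv2,numpy as np
d=ctrl.get_image("wrist"); cv2.imwrite("pics/w3.png",d["color"])
s=ctrl.state(); print(s["position"],s["ee_rot"],s["wrist_force"],s["finger_gap"])
a=np.radians(-9.5); e=s["position"][:2]-[564.8,125.3]
print("gate xy",e@[np.cos(a),np.sin(a)],e@[-np.sin(a),np.cos(a)])
E
```

```text
[497.15918954  39.64822705  66.55044497] [-3.10109473e+00 -2.86461369e-04 -9.44555933e-02] [ 0.6933202  0.2391628 -1.2456187] 48.12381915598073
gate xy -52.576537373724086 -95.64106422874215
```

View pics/w3.png

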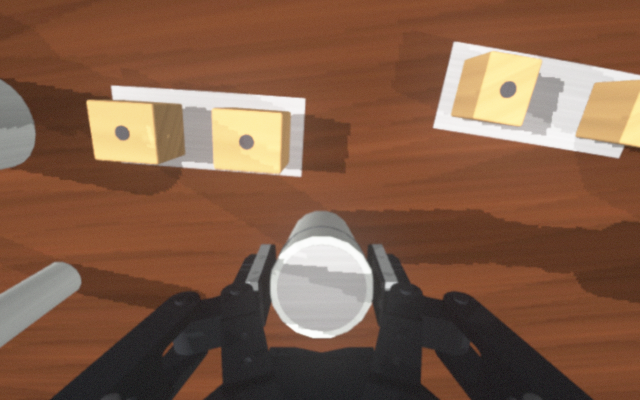

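```bash
python3 - <<'E'
from plant import ctrl
s=ctrl.state(); print(s["joints"].round(3),s["joint_torque"].round(1),s["joint_vel"].round(3),s["torque"],s["time_s"])
E
```

```text
[-0.095  0.377 -0.525  0.668  0.04   3.141] [ -0.  -42.   21.1   0.    0.1   0. ] [-0.    -0.002 -0.004  0.     0.001  0.001] [-0.05657608 -0.025637    0.03246827] 9.05
```

Joint 6 sits at its limit. The tin is round, so I'll use a yaw of about +16° instead. First I'll lift and turn.

>>> servo_tool(
  steps=[
    [[0,0,-20],[0,0,-7],0.3],
    [[0,0,-20],[0,0,-14],0.3],
    [[0,0,-20],[0,0,-20],0.3],
    [[0,0,-20],[0,0,-20],0.3],
    [[0,0,-20],[0,0,-20],0.3],
    [[0,0,-20],[0,0,-20],0.3],
  ],
)

```text
time_s: 9.55
position: [496.5, 38.9, 86.1]
ee_rot: [-3.103, -0.013, 0.252]
wrist_force: [0.3, 0.2, -1.1]
finger_gap: 48.2
grip_force: 66.6
```

```bash
python3 - <<'E'
from plant import ctrl
from h import *
s=ctrl.state(); print(s["joints"].round(3),s["position"],s["ee_rot"],s["wrist_force"],s["finger_gap"])
a=np.radians(-9.5); e=s["position"][:2]-[564.8,125.3]
print("gate xy",e@[np.cos(a),np.sin(a)],e@[-np.sin(a),np.cos(a)])
print(shift(s["position"],s["ee_rot"],[496,136.9,s["position"][2]]))
E
```

```text
[-0.097  0.351 -0.503  0.717  0.041  2.792] [496.50486679  38.93285224  86.05636267] [-3.10321136 -0.01305228  0.25214979] [ 0.3494486   0.22319055 -1.06953906] 48.152651122293854
gate xy -53.10381557431988 -96.45462251138089
[ 24.  -94.9   4. ]
```

```bash
python3 - <<'E'
from scipy.spatial.transform import Rotation as Ro
from plant import ctrl
from h import *
s=ctrl.state()
c=Ro.from_euler("xyz",s["ee_rot"]); t=Ro.from_euler("xyz",[np.pi,0,.34])
print(np.degrees((c.inv()*t).as_rotvec()), shift(s["position"],s["ee_rot"],[496,136.9,112]))
E
```

```text
[-2.16479116 -0.84386016 -5.01840517] [ 24.3 -95.9 -22. ]
```

>>> servo_tool(
  steps=[
    [[0,0,-10],[-2.2,-0.8,-5],0.3],
    [[0,0,-22],[-2.2,-0.8,-5],0.3],
    [[3,-10,-22],[-2.2,-0.8,-5],0.3],
    [[8,-30,-22],[-2.2,-0.8,-5],0.3],
    [[14,-55,-22],[-2.2,-0.8,-5],0.3],
    [[20,-80,-22],[-2.2,-0.8,-5],0.3],
    [[24,-92,-22],[-2.2,-0.8,-5],0.3],
    [[24,-96,-22],[-2.2,-0.8,-5],0.3],
    [[24,-96,-22],[-2.2,-0.8,-5],0.3],
    [[24,-96,-22],[-2.2,-0.8,-5],0.3],
    [[24,-96,-22],[-2.2,-0.8,-5],0.3],
  ],
)

```text
time_s: 10.47
position: [495.4, 136.0, 111.7]
ee_rot: [3.141, -0.0, 0.34]
wrist_force: [-0.1, -0.6, -1.6]
finger_gap: 48.2
grip_force: 66.6
```

```bash
python3 - <<'E'
from plant import ctrl
import cv2
from h import *
d=ctrl.get_image("wrist")
s=ctrl.state(); print(s["joints"].round(3),s["position"],s["ee_rot"],s["wrist_force"],s["finger_gap"])
a=np.radians(-9.5); e=s["position"][:2]-[564.8,125.3]
print("gate xy",e@[np.cos(a),np.sin(a)],e@[-np.sin(a),np.cos(a)])
# tin top centre in the hand
h=cv2.cvtColor(d["color"],cv2.COLOR_BGR2HSV)
m=cv2.inRange(h,(0,0,150),(180,40,255)); m[:200]=0; m[:,:255]=0;m[:,390:]=0
k=max(cv2.findContours(m,0,2)[0],key=cv2.contourArea); (u,v),r=cv2.minEnclosingCircle(k)
zt=s["position"][2]+110-64.5
print(u,v,r,plane(d,u,v,zt)); cv2.imwrite("pics/w4.png",d["color"])
E
```

```text
[ 1.250e-01  3.480e-01 -4.280e-01  7.940e-01 -1.000e-03  2.926e+00] [495.46835004 135.92146804 111.76622666] [ 3.14070648e+00 -2.90420831e-04  3.40248329e-01] [-0.41428625 -0.801524   -1.69855725] 48.20133760216322
gate xy -70.13385595648865 -0.9672218432723376
321.0 274.1785583496094 63.46295166015625 [498.18127207 137.18765149]
```

View pics/w4.png

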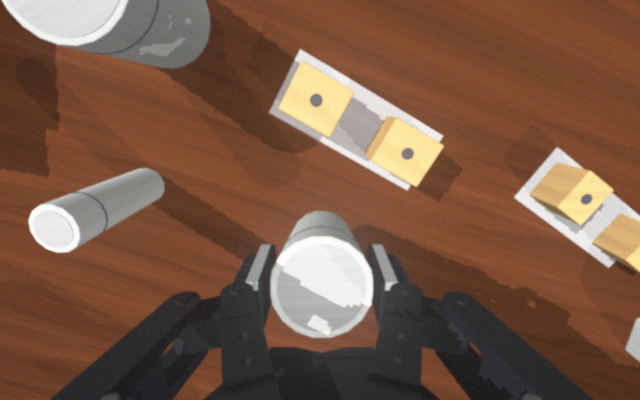

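The tin is centred in the fingers at about (321,287), and the narrow gap lies ahead at (362,128). Lower, then push along the gate axis.

>>> servo_tool(
  steps=[
    [[0,0,20],[0,0,0],0.3],
    [[0,0,35],[0,0,0],0.3],
    [[0,0,43],[0,0,0],0.3],
    [[0,0,46],[0,0,0],0.3],
    [[0,0,47.5],[0,0,0],0.3],
    [[0,0,47.5],[0,0,0],0.3],
    [[5,2,47.5],[0,0,0],0.3],
    [[10,5,47.5],[0,0,0],0.3],
    [[15,7,47.5],[0,0,0],0.3],
    [[20,10,47.5],[0,0,0],0.3],
    [[25,12,47.5],[0,0,0],0.3],
    [[27,13,47.5],[0,0,0],0.3],
  ],
)

```text
time_s: 11.52
position: [526.2, 133.7, 64.7]
ee_rot: [3.141, -0.001, 0.342]
wrist_force: [-2.5, -0.1, 2.9]
finger_gap: 48.3
grip_force: 67.0
```

>>> servo_tool(
  steps=[
    [[2,1,0],[0,0,0],0.3],
    [[3.5,2,0],[0,0,0],0.3],
    [[5,2.8,0],[0,0,0],0.3],
    [[6,3.4,0],[0,0,0],0.3],
    [[7,3.9,0],[0,0,0],0.3],
    [[7,3.9,0],[0,0,0],0.3],
    [[7,3.9,0],[0,0,0],0.3],
  ],
)

```text
time_s: 12.1
position: [532.7, 132.4, 64.6]
ee_rot: [3.141, 0.0, 0.342]
wrist_force: [-4.2, -0.0, 4.8]
finger_gap: 48.0
grip_force: 67.2
```

>>> servo_tool(
  steps=[
    [[1,0.5,0],[0,0,0],0.3],
    [[2,1,0],[0,0,0],0.3],
    [[3,1.5,0],[0,0,0],0.3],
    [[3.5,1.9,0],[0,0,0],0.3],
    [[3.5,1.9,0],[0,0,0],0.3],
    [[3.5,1.9,0],[0,0,0],0.3],
  ],
)

```text
time_s: 12.6
position: [536.6, 131.8, 64.6]
ee_rot: [3.141, 0.0, 0.342]
wrist_force: [-2.7, -0.8, 5.1]
finger_gap: 48.5
grip_force: 67.2
```

>>> servo_tool(
  steps=[
    [[1,0.5,0],[0,0,0],0.3],
    [[2,1,0],[0,0,0],0.3],
    [[3,1.6,0],[0,0,0],0.3],
    [[4,2.2,0],[0,0,0],0.3],
    [[4,2.2,0],[0,0,0],0.3],
    [[4,2.2,0],[0,0,0],0.3],
  ],
)

```text
time_s: 13.1
position: [541.3, 131.0, 64.6]
ee_rot: [3.141, -0.0, 0.342]
wrist_force: [-2.4, -1.3, 5.2]
finger_gap: 48.1
grip_force: 67.2
```

```bash
python3 - <<'E'
from plant import ctrl
import cv2
from h import *
s=ctrl.get_image("scene");d=ctrl.get_image("wrist")
b=cv2.resize(s["color"][140:250,330:430],None,fx=5,fy=5,interpolation=2)
w=cv2.resize(d["color"][50:400,200:480],(440,550))[:, :300]
cv2.imwrite("pics/n5.png",np.hstack([b,w]))
s=ctrl.state(); print(s["position"],s["wrist_force"])
a=np.radians(-9.5); e=s["position"][:2]-[564.8,125.3]
print("gate xy",e@[np.cos(a),np.sin(a)],e@[-np.sin(a),np.cos(a)])
E
```

```text
[541.29009308 131.0047263   64.62533318] [-2.70918104  0.92773107  5.57196836]
gate xy -24.12903410816643 1.7462355627062953
```

View pics/n5.png

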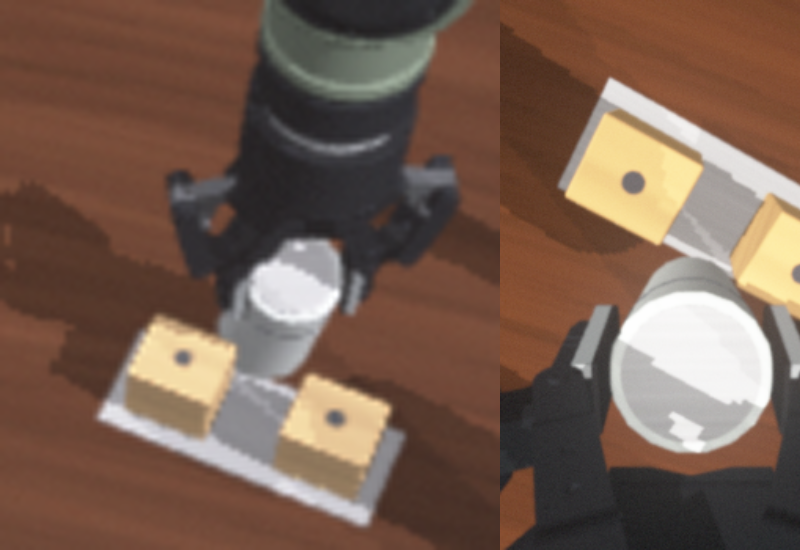

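The tin is standing in the mouth, not quite touching yet. Continue in small pushes.

>>> servo_tool(
  steps=[
    [[0.9,0.5,0],[0,0,0],0.3],
    [[1.8,1,0],[0,0,0],0.3],
    [[2.6,1.5,0],[0,0,0],0.3],
    [[2.6,1.5,0],[0,0,0],0.3],
  ],
)

```text
time_s: 13.53
position: [542.9, 131.2, 64.4]
ee_rot: [-3.14, 0.002, 0.342]
wrist_force: [-5.6, 2.4, 7.7]
finger_gap: 48.1
grip_force: 67.4
```

```bash
python3 - <<'E'
from plant import ctrl
from h import *
d=ctrl.get_image("wrist"); s=ctrl.state()
g=cv2.GaussianBlur(cv2.cvtColor(d["color"],6),(5,5),1)
c=cv2.HoughCircles(g,cv2.HOUGH_GRADIENT,1,50,param1=80,param2=15,minRadius=44,maxRadius=58)
a=np.radians(-9.5)
for u,v,r in c[0][:3]:
    p=plane(d,u,v,110); e=p-[564.8,125.3]; print(u,v,r,p,"gate",e@[np.cos(a),np.sin(a)],e@[-np.sin(a),np.cos(a)])
print(s["wrist_force"],s["position"])
E
```

```text
321.5 286.5 51.7 [539.49107085 129.82231945] gate -25.708230412211186 0.2831203940511138
21.5 76.5 57.4 [588.6086565  271.86644341] gate -0.708305483516122 148.4859345540651
117.5 68.5 47.2 [603.68525742 235.16637156] gate 20.218787919174137 114.77753900536574
[-5.24826427  2.19394533  8.08467885] [542.81330957 131.19070097  64.45888782]
```

```bash
python3 - <<'E'
from plant import ctrl
from h import *
d=ctrl.get_image("wrist"); t=ctrl.get_image("top"); s=ctrl.state()
g=cv2.cvtColor(d["color"],cv2.COLOR_BGR2GRAY).astype(float)
h=cv2.cvtColor(d["color"],cv2.COLOR_BGR2HSV)
wood=cv2.inRange(h,(12,60,150),(30,200,255))
n,l,st,c=cv2.connectedComponentsWithStats(cv2.inRange(h,(0,0,50),(180,90,120)))
P=[]
for i in range(1,n):
    x,y,w,hh,A=st[i]
    if 50<A<250 and max(w,hh)<20:
        ring=wood[max(y-4,0):y+hh+4,max(x-4,0):x+w+4]
        if (ring>0).mean()>.4:
            p=plane(d,*c[i],40); P.append(p); print(c[i],A,p.round(1))
q=sorted([p for p in P if p[1]>50],key=lambda z:-z[1])
if len(q)==2:
    e=q[0]-q[1]; print("narrow",(q[0]+q[1])/2,np.hypot(*e),np.degrees(np.arctan2(-e[0],e[1])))
print(s["wrist_force"],s["position"],s["ee_rot"])
E
```

```text
[284.01333333 167.78666667] 75 [571. 167.]
[-5.93815355  1.16811842  7.46524698] [542.78071396 131.20803597  64.4608522 ] [-3.13966206e+00  1.75455624e-03  3.42295487e-01]
```

```bash
python3 - <<'E'
from plant import ctrl
from h import *
d=ctrl.get_image("scene")
w=ctrl.get_image("wrist")
a=np.radians(-9.5)
def G(p): e=p-np.array([564.8,125.3]); return np.round([e@[np.cos(a),np.sin(a)],e@[-np.sin(a),np.cos(a)]],1)
for n,(u,v),z in(("top c",(295/5+330,277/5+140),110),("top left",(248/5+330,285/5+140),110),("top right",(341/5+330,277/5+140),110),("base front",(265/5+330,379/5+140),0)):
    print(n,G(plane(d,u,v,z)))
b=cv2.resize(d["color"][170:230,350:430],None,fx=10,fy=10,interpolation=2)[:600]
m=cv2.resize(w["color"][140:400,180:460],None,fx=2,fy=2,interpolation=2)[:, :]
cv2.imwrite("pics/s6.png",b)
for z,p in((110,[-36,0]),(110,[-26,0]),(0,[-36,0]),(0,[-36+25,0]),(0,[-26+25,0])):
    c=np.cos(a);s=np.sin(a); X=np.array([[564.8+c*p[0],125.3+s*p[0],z]],float)
    for nm,i in(("scene",d),("wrist",w)):
        q,_=cv2.projectPoints(X,cv2.Rodrigues(i["R"])[0],i["t"].astype(float),i["K"],np.array([float(i["k1"]),0,0,0])); q=q.ravel()
        print(z,p,nm,q.round(1), ((q-[350,170])*10).round() if nm=="scene" else "")
E
```

```text
top c [-25.1   3. ]
top left [-10.9 -16.3]
top right [-34.8  23.5]
base front [-29.2  -2.1]
110 [-36, 0] scene [389.5 191.6] [395. 216.]
110 [-36, 0] wrist [311.7 302.5] 
110 [-26, 0] scene [388.  194.7] [380. 247.]
110 [-26, 0] wrist [321.8 287.1] 
0 [-36, 0] scene [384.7 214.1] [347. 441.]
0 [-36, 0] wrist [315.8 218.1] 
0 [-11, 0] scene [381.2 221.5] [312. 515.]
0 [-11, 0] wrist [330.6 193.1] 
0 [-1, 0] scene [379.8 224.5] [298. 545.]
0 [-1, 0] wrist [336.8 182.7]
```

View pics/s6.png

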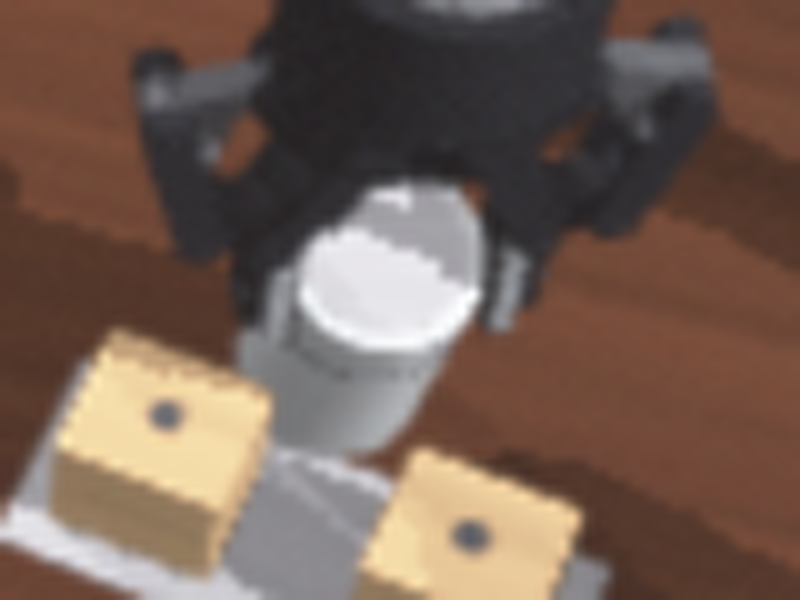

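The views disagree. The top centre is at gate x ≈ -25, but the front base edge is at ≈ -29, so the base centre is ≈ -54. Base drag made the tin pivot forward about 0.25 rad between the pads. I'll drag it back to straighten it, then regrasp with the fingers closing along the push direction, where it can't pivot. Then I'll repeat the gauging from the wide gate, since its tilt there is in doubt.

>>> servo_tool(
  steps=[
    [[-3,0,1],[0,0,0],0.3],
    [[-6,0,1],[0,0,0],0.3],
    [[-9,0,1],[0,0,0],0.3],
    [[-12,0,1],[0,0,0],0.3],
    [[-15,0,1],[0,0,0],0.3],
    [[-18,0,1],[0,0,0],0.3],
    [[-21,0,1],[0,0,0],0.3],
    [[-24,0,1],[0,0,0],0.3],
    [[-27,0,1],[0,0,0],0.3],
    [[-30,0,1],[0,0,0],0.3],
    [[-30,0,1],[0,0,0],0.3],
  ],
)

```text
time_s: 14.7
position: [518.6, 120.2, 64.6]
ee_rot: [3.139, -0.005, 0.342]
wrist_force: [2.4, 0.9, 5.8]
finger_gap: 48.1
grip_force: 67.4
```

```bash
cat >> h.py <<'E'
def tilt(w):
    "tin top circle and the far edge row of its base in the wrist picture"
    h=cv2.cvtColor(w["color"],cv2.COLOR_BGR2HSV)
    g=cv2.GaussianBlur(cv2.cvtColor(w["color"],6),(5,5),1)
    c=cv2.HoughCircles(g[200:380,230:410],cv2.HOUGH_GRADIENT,1,50,param1=80,param2=15,minRadius=42,maxRadius=60)[0][0]+[230,200,0]
    m=h[:,:,1]; col=m[:int(c[1]),int(c[0])-4:int(c[0])+5].mean(1); sat=np.where(col>90)[0]
    return c,sat.max()+1
E
python3 - <<'E'
from plant import ctrl
from h import *
w=ctrl.get_image("wrist"); s=ctrl.state()
c,v=tilt(w); print(c,v,plane(w,*c[:2],110),plane(w,c[0],v,0)); print(s["position"],s["wrist_force"],s["ee_rot"])
w2=np.load("w2.npz"); print("w2",tilt(w2))
E
```

```text
[322.5        282.5         54.79999924] 208 [517.01052425 119.17714252] [515.9172327  117.91899041]
[518.78008118 120.29317997  64.65993581] [3.08078716 1.50566603 6.23565322] [ 3.13930703 -0.00535475  0.34163305]
w2 (array([320.5       , 270.5       ,  56.09999847]), np.int64(180))
```

>>> servo_tool(
  steps=[
    [[0,0,-3],[0,0,0],0.3],
    [[0,0,-4],[0,4,0],0.3],
    [[0,0,-4],[0,8,0],0.3],
    [[0,0,-4],[0,12,0],0.3],
    [[0,0,-4],[0,13,0],0.3],
    [[0,0,-4],[0,13,0],0.3],
    [[0,0,-4],[0,13,0],0.3],
  ],
)

```text
time_s: 15.33
position: [515.2, 119.9, 66.9]
ee_rot: [3.141, -0.225, 0.342]
wrist_force: [-0.0, 0.3, -0.3]
finger_gap: 48.1
grip_force: 66.5
```

```bash
python3 - <<'E'
from plant import ctrl
from h import *
w=ctrl.get_image("wrist"); sc=ctrl.get_image("scene"); s=ctrl.state()
print(s["position"],s["wrist_force"],s["ee_rot"],s["joints"].round(2))
c,v=tilt(w); print(c,v,plane(w,*c[:2],111),plane(w,c[0],v,2))
w2=np.load("w2.npz"); c,v=tilt(w2); print("w2",plane(w2,320.5,280,110),plane(w2,320,180,0))
cv2.imwrite("pics/s7.png",cv2.resize(sc["color"][160:240,340:440],None,fx=6,fy=6,interpolation=2))
E
```

```text
[516.83376888 120.28790573  67.45433737] [ 0.44309093  0.11423325 -1.08945035] [ 3.14068221 -0.22692859  0.3419295 ] [ 0.05  0.29 -0.69  0.37  0.06  2.86]
[321.5        287.5         51.40000153] 210 [501.83641526 115.1191796 ] [523.71947667 122.58704262]
w2 [ 472.93409123 -107.02628285] [ 493.04201275 -111.3021979 ]
```

View pics/s7.png

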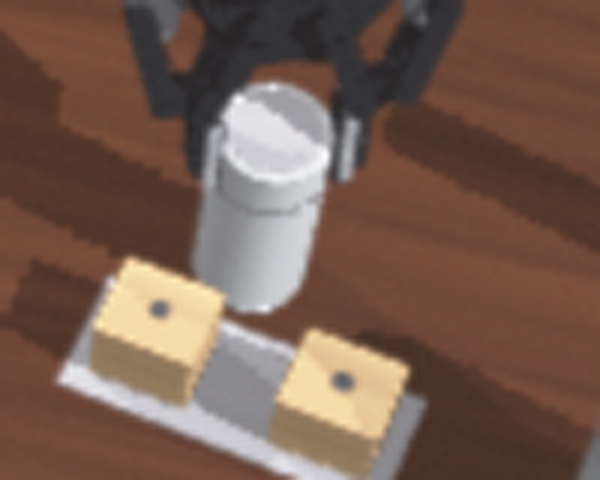

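The tin is upright again: in this crop its top is at (276,135) and its base front edge at (255,310). Set it down and release.

>>> servo_tool(
  steps=[
    [[-0.2,0,1],[0,0,0],0.3],
    [[-0.5,0,2],[0,0,0],0.3],
    [[-0.7,0,3],[0,0,0],0.3],
    [[-0.9,0,3.9],[0,0,0],0.3],
    [[-0.9,0,3.9],[0,0,0],0.3],
    [[-0.9,0,3.9],[0,0,0],0.3],
  ],
)

```text
time_s: 15.93
position: [517.5, 120.7, 64.7]
ee_rot: [3.141, -0.23, 0.342]
wrist_force: [-3.0, -0.6, 10.5]
finger_gap: 48.4
grip_force: 68.1
```

>>> servo_tool(
  steps=[
    [[0,0,0],[0,0,0],0.65],
    [[0,0,0],[0,0,0],0.75],
    [[0,0,0],[0,0,0],0.9],
    [[0,0,0],[0,0,0],1],
    [[0,0,0],[0,0,0],1],
    [[0,0,-15],[0,0,0],1],
    [[0,0,-40],[0,0,0],1],
    [[0,0,-75],[0,0,0],1],
    [[0,0,-110],[0,0,0],1],
    [[0,0,-145],[0,0,0],1],
    [[0,0,-145],[0,0,0],1],
    [[0,0,-145],[0,0,0],1],
  ],
)

```text
time_s: 16.93
position: [487.1, 109.5, 207.0]
ee_rot: [3.139, -0.232, 0.342]
wrist_force: [-0.8, -0.7, -0.1]
finger_gap: 85.1
grip_force: 0.0
```

```bash
python3 - <<'E'
from plant import ctrl
from h import *
from scipy.spatial.transform import Rotation as Ro
t=ctrl.get_image("top"); w=ctrl.get_image("wrist"); s=ctrl.state()
g=cv2.GaussianBlur(cv2.cvtColor(w["color"],6),(5,5),1)
c=cv2.HoughCircles(g,cv2.HOUGH_GRADIENT,1,40,param1=80,param2=15,minRadius=18,maxRadius=45)
for q in c[0][:5]: print(q,plane(w,*q[:2],110).round(1))
print(s["position"],s["ee_rot"],s["finger_gap"])
print("vertical:",np.degrees((Ro.from_euler("xyz",s["ee_rot"]).inv()*Ro.from_euler("xyz",[np.pi,0,1.37])).as_rotvec()))
cv2.imwrite("pics/w8.png",np.hstack([cv2.resize(w["color"],(480,300)),cv2.resize(t["color"][120:320,180:400],(320,300))]))
E
```

```text
[154.5  36.5  41.1] [589.6 306.4]
[320.5 196.5  26.1] [502.8 116. ]
[201.5  75.5  29.6] [570.5 254.6]
[489.5 190.5  20.5] [561.3 -31.6]
[117.5  192.5   18.35] [442.4 297.5]
[485.04786077 109.50296966 203.91930982] [ 3.14118741 -0.22675739  0.34195067] 85.40572418801004
vertical: [  6.69835289 -11.8135955  -58.64369273]
```

View pics/w8.png

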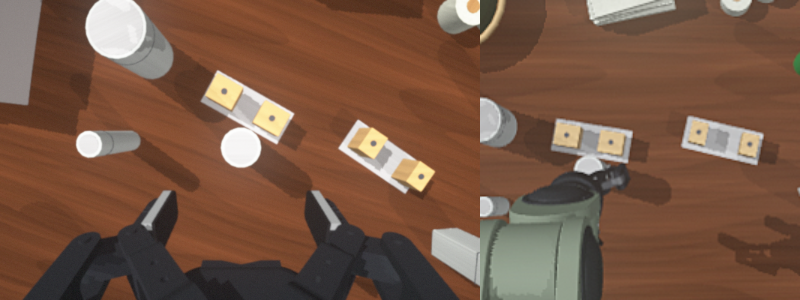

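I've now viewed 11 pictures, one over the limit of 10, so from here I'll rely on numbers only. The tin stands upright at about (503,116). Reorient so the fingers close along the push direction.

>>> servo_tool(
  steps=[
    [[17.5,0,8],[6.6,-11.8,-57],1],
    [[17.5,0,8],[6.6,-11.8,-57],1],
    [[17.5,0,8],[6.6,-11.8,-57],1],
    [[17.5,0,8],[6.6,-11.8,-57],1],
    [[17.5,0,8],[6.6,-11.8,-57],1],
    [[17.5,0,8],[6.6,-11.8,-57],1],
    [[17.5,0,8],[6.6,-11.8,-57],1],
    [[17.5,0,8],[6.6,-11.8,-57],1],
    [[17.5,0,8],[6.6,-11.8,-57],1],
    [[17.5,0,8],[6.6,-11.8,-57],1],
    [[17.5,0,8],[6.6,-11.8,-57],1],
    [[17.5,0,8],[6.6,-11.8,-57],1],
  ],
)

```text
time_s: 18.03
position: [502.7, 115.7, 200.2]
ee_rot: [-3.141, -0.002, 1.34]
wrist_force: [0.2, -1.0, -0.6]
finger_gap: 85.4
grip_force: 0.0
```

```bash
python3 - <<'E'
from plant import ctrl
from h import *
from scipy.spatial.transform import Rotation as Ro
w=ctrl.get_image("wrist"); s=ctrl.state()
g=cv2.GaussianBlur(cv2.cvtColor(w["color"],6),(5,5),1)
c=cv2.HoughCircles(g,cv2.HOUGH_GRADIENT,1,40,param1=80,param2=15,minRadius=18,maxRadius=45)
for q in c[0][:5]: print(q,plane(w,*q[:2],110).round(1))
print(s["position"],s["ee_rot"],s["joints"].round(2))
print("vertical:",np.degrees((Ro.from_euler("xyz",s["ee_rot"]).inv()*Ro.from_euler("xyz",[np.pi,0,1.339])).as_rotvec()))
print(shift(s["position"],s["ee_rot"],[502.8,116,56]))
E
```

```text
[321.5 191.5  28.8] [503.4 118.8]
[603.5 326.5  29.9] [ 771.1 -103.6]
[604.5 144.5  44.4] [757.3 103.8]
[ 42.5 327.5  43.3] [167.4  37.4]
[417.5 294.5  31.1] [573.8 -10.3]
[502.81102243 115.67469967 200.45949429] [-3.14127716e+00 -2.11839583e-03  1.33984047e+00] [ 0.08  0.27 -0.29  1.01  0.    1.88]
vertical: [-0.01812755 -0.12136754  0.04817472]
[  0.   -0.  144.5]
```

>>> servo_tool(
  steps=[
    [[0,0,30],[0,0,0],1],
    [[0,0,60],[0,0,0],1],
    [[1,0,85],[0,0,0],1],
    [[1,0,105],[0,0,0],1],
    [[1,0,120],[0,0,0],1],
    [[1,0,132],[0,0,0],1],
    [[1,0,139],[0,0,0],1],
    [[1,0,142],[0,0,0],1],
    [[1,0,142],[0,0,0],1],
    [[1,0,142],[0,0,0],1],
  ],
)

```text
time_s: 18.92
position: [504.1, 117.1, 59.5]
ee_rot: [3.14, -0.002, 1.341]
wrist_force: [-0.2, 0.1, 0.4]
finger_gap: 85.3
grip_force: 0.0
```

>>> servo_tool(
  steps=[
    [[0,0,0],[0,0,0],0.65],
    [[0,0,0],[0,0,0],0.6],
    [[0,0,0],[0,0,0],0.5],
    [[0,0,0],[0,0,0],0.4],
    [[0,0,0],[0,0,0],0.3],
    [[0,0,0],[0,0,0],0.3],
    [[0,0,0],[0,0,0],0.3],
    [[0,0,0],[0,0,0],0.3],
  ],
)

```text
time_s: 19.58
position: [504.1, 117.2, 59.9]
ee_rot: [3.14, -0.003, 1.341]
wrist_force: [-1.9, -0.6, 5.3]
finger_gap: 48.3
grip_force: 61.3
```

```bash
python3 - <<'E'
from plant import ctrl
from h import *
s=ctrl.state(); a=np.radians(-13.3)
T=np.array([564,-128.4])-95*np.array([np.cos(a),np.sin(a)])
print(s["position"],s["ee_rot"],s["wrist_force"],T,shift(s["position"],s["ee_rot"],[*T,s["position"][2]]))
w=ctrl.get_image("wrist"); print(tilt(w))
E
```

```text
[504.10992357 117.24032372  59.851587  ] [ 3.14017754e+00 -2.62393927e-03  1.34146476e+00] [-1.87887332 -0.59623223  5.34480308] [ 471.54800709 -106.54527497] [-225.3   19.2   -0.6]
(array([320.5       , 274.5       ,  57.20000076]), np.int64(178))
```

>>> servo_tool(
  steps=[
    [[0,0,-10],[0,0,0],0.3],
    [[-8,1,-12],[0,0,0],0.3],
    [[-25,2,-12],[0,0,0],0.3],
    [[-48,4,-12],[0,0,0],0.3],
    [[-75,6,-12],[0,0,0],0.3],
    [[-105,9,-12],[0,0,0],0.3],
    [[-135,12,-12],[0,0,0],0.3],
    [[-165,15,-12],[0,0,0],0.3],
    [[-190,17,-12],[0,0,0],0.3],
    [[-210,18,-12],[0,0,0],0.3],
    [[-220,19,-12],[0,0,0],0.3],
    [[-225,19,-12],[0,0,0],0.3],
  ],
)

```text
time_s: 20.63
position: [470.9, -108.1, 70.7]
ee_rot: [3.141, -0.002, 1.339]
wrist_force: [0.3, 0.4, -1.3]
finger_gap: 48.2
grip_force: 62.0
```

>>> servo_tool(
  steps=[
    [[0,0,0],[0,0,0],0.3],
    [[0,0,0],[0,0,0],0.3],
    [[0,0,5],[0,0,0],0.3],
    [[0,0,8],[0,0,0],0.3],
    [[0,0,10],[0,0,0],0.3],
    [[0,0,11],[0,0,0],0.3],
    [[0,0,11],[0,0,0],0.3],
    [[0,0,11],[0,0,0],0.3],
  ],
)

```text
time_s: 21.3
position: [470.7, -105.5, 59.8]
ee_rot: [-3.141, -0.002, 1.343]
wrist_force: [-2.9, 1.1, 9.0]
finger_gap: 48.2
grip_force: 62.9
```

```bash
cat >> h.py <<'E'
def report(ctrl,o,deg):
    s=ctrl.state(); a=np.radians(deg); B=np.array([[np.cos(a),np.sin(a)],[-np.sin(a),np.cos(a)]])
    w=ctrl.get_image("wrist"); c,v=tilt(w)
    print("TCP",s["position"].round(1),"gate",(B@(s["position"][:2]-o)).round(1),"rot",s["ee_rot"].round(3),"F",s["wrist_force"].round(1))
    top=plane(w,*c[:2],110); far=plane(w,c[0],v,0)
    print("top in gate",(B@(top-o)).round(1),"base far edge",(B@(far-o)).round(1),"dist",np.hypot(*(far-top)).round(1),c,v)
E
python3 - <<'E'
from plant import ctrl
from h import *
report(ctrl,np.array([564,-128.4]),-13.3)
E
```

```text
TCP [ 470.7 -105.5   59.8] gate [-96.1   0.9] rot [-3.141e+00 -2.000e-03  1.343e+00] F [-2.9  1.1  9. ]
top in gate [-96.7   6.1] base far edge [-96.9  24. ] dist 18.0 [320.5        275.5         56.09999847] 178
```

The tin is upright and centred before the wide gap. Push through again, along tool +y.

>>> servo_tool(
  steps=[
    [[0,4,-1],[0,0,0],0.3],
    [[0,12,-1],[0,0,0],0.3],
    [[0,20,-1],[0,0,0],0.3],
    [[0,28,-1],[0,0,0],0.3],
    [[0,36,-1],[0,0,0],0.3],
    [[0,44,-1],[0,0,0],0.3],
    [[0,52,-1],[0,0,0],0.3],
    [[0,60,-1],[0,0,0],0.3],
    [[0,68,-1],[0,0,0],0.3],
    [[0,76,-1],[0,0,0],0.3],
    [[0,84,-1],[0,0,0],0.3],
    [[0,92,-1],[0,0,0],0.3],
  ],
)

```text
time_s: 22.35
position: [561.3, -127.4, 60.4]
ee_rot: [3.141, -0.002, 1.341]
wrist_force: [-0.3, 0.2, -0.3]
finger_gap: 48.2
grip_force: 62.1
```

```bash
python3 - <<'E'
from plant import ctrl
from h import *
report(ctrl,np.array([564,-128.4]),-13.3)
E
```

```text
TCP [ 561.3 -127.4   60.4] gate [-2.8  0.3] rot [ 3.141e+00 -2.000e-03  1.341e+00] F [-0.3  0.2 -0.3]
top in gate [-3.9  5.2] base far edge [-4.4 24.1] dist 18.9 [319.5        275.5         56.09999847] 177
```

>>> servo_tool(
  steps=[
    [[0,6,0],[0,0,0],0.3],
    [[0,14,0],[0,0,0],0.3],
    [[0,22,0],[0,0,0],0.3],
    [[0,30,0],[0,0,0],0.3],
    [[0,38,0],[0,0,0],0.3],
    [[0,46,0],[0,0,0],0.3],
    [[0,54,0],[0,0,0],0.3],
    [[0,62,0],[0,0,0],0.3],
    [[0,70,0],[0,0,0],0.3],
    [[0,78,0],[0,0,0],0.3],
    [[0,84,0],[0,0,0],0.3],
    [[0,84,0],[0,0,0],0.3],
  ],
)

```text
time_s: 23.4
position: [643.8, -146.8, 60.4]
ee_rot: [3.14, -0.002, 1.341]
wrist_force: [-0.0, 0.7, -0.6]
finger_gap: 48.1
grip_force: 62.1
```

```bash
python3 - <<'E'
from plant import ctrl
from h import *
report(ctrl,np.array([564,-128.4]),-13.3)
s=ctrl.state(); a=np.radians(-9.5)
T=np.array([564.8,125.3])-75*np.array([np.cos(a),np.sin(a)])
print(T,shift(s["position"],s["ee_rot"],[*T,s["position"][2]]),s["joints"].round(2))
E
```

```text
TCP [ 643.8 -146.8   60.4] gate [81.9  0.5] rot [ 3.140e+00 -2.000e-03  1.341e+00] F [-0.   0.7 -0.6]
top in gate [81.7  6.9] base far edge [82.  23.5] dist 16.6 [321.5        272.5         58.29999924] 178
[490.82857988 137.67857044] [ 242.2 -212.7    0.4] [-0.34  0.64 -0.07  0.86  0.    1.46]
```

Clear of the far side and upright. Now over to the front of the narrow gate.

>>> servo_tool(
  steps=[
    [[0,0,-20],[0,0,0],0.3],
    [[0,0,-45],[0,0,0],0.3],
    [[0,0,-62],[0,0,0],0.3],
    [[10,-9,-62],[0,0,-1],0.3],
    [[33,-29,-62],[0,0,-2],0.3],
    [[60,-53,-62],[0,0,-3.7],0.3],
    [[87,-77,-62],[0,0,-3.7],0.3],
    [[114,-100,-62],[0,0,-3.7],0.3],
    [[141,-124,-62],[0,0,-3.7],0.3],
    [[168,-148,-62],[0,0,-3.7],0.3],
    [[195,-172,-62],[0,0,-3.7],0.3],
    [[218,-192,-62],[0,0,-3.7],0.3],
  ],
)

```text
time_s: 24.45
position: [502.7, 111.2, 122.9]
ee_rot: [-3.141, -0.002, 1.407]
wrist_force: [0.5, 0.9, 0.2]
finger_gap: 47.9
grip_force: 62.3
```

```bash
python3 - <<'E'
from plant import ctrl
from h import *
s=ctrl.state(); a=np.radians(-9.5)
T=np.array([564.8,125.3])-75*np.array([np.cos(a),np.sin(a)])
print(s["position"],s["ee_rot"],s["joint_vel"].round(2),shift(s["position"],s["ee_rot"],[*T,60]))
E
```

```text
[502.66566574 111.22435357 122.93708476] [-3.14097998e+00 -2.36561761e-03  1.40656341e+00] [ 0.63 -0.18 -0.26 -0.1  -0.01  0.63] [ 24. -16.  63.]
```

>>> servo_tool(
  steps=[
    [[15,-12,0],[0,0,0],0.3],
    [[25,-19,0],[0,0,0],0.3],
    [[25,-19,0],[0,0,0],0.3],
    [[25,-19,0],[0,0,0],0.3],
    [[25,-19,20],[0,0,0],0.3],
    [[25,-19,40],[0,0,0],0.3],
    [[25,-19,52],[0,0,0],0.3],
    [[25,-19,58],[0,0,0],0.3],
    [[25,-19,61],[0,0,0],0.3],
    [[25,-19,62.5],[0,0,0],0.3],
    [[25,-19,62.5],[0,0,0],0.3],
    [[25,-19,62.5],[0,0,0],0.3],
  ],
)

```text
time_s: 25.45
position: [491.1, 137.2, 61.0]
ee_rot: [3.14, -0.002, 1.406]
wrist_force: [0.1, 0.4, -1.2]
finger_gap: 48.4
grip_force: 62.3
```

```bash
python3 - <<'E'
from plant import ctrl
from h import *
report(ctrl,np.array([564.8,125.3]),-9.5)
E
```

```text
TCP [491.1 137.2  61. ] gate [-74.7  -0.4] rot [ 3.140e+00 -2.000e-03  1.406e+00] F [ 0.1  0.4 -1.2]
top in gate [-75.8   5.1] base far edge [-76.1  22.5] dist 17.4 [319.5        273.5         57.20000076] 178
```

>>> servo_tool(
  steps=[
    [[0,0,1.3],[0,0,0],0.3],
    [[0,6,1.3],[0,0,0],0.3],
    [[0,12,1.3],[0,0,0],0.3],
    [[0,18,1.3],[0,0,0],0.3],
    [[0,24,1.3],[0,0,0],0.3],
    [[0,29,1.3],[0,0,0],0.3],
    [[0,33,1.3],[0,0,0],0.3],
    [[0,35,1.3],[0,0,0],0.3],
    [[0,35,1.3],[0,0,0],0.3],
  ],
)

```text
time_s: 26.25
position: [525.0, 131.9, 59.9]
ee_rot: [3.141, -0.003, 1.406]
wrist_force: [-3.2, 0.8, 5.3]
finger_gap: 48.3
grip_force: 62.8
```

>>> servo_tool(
  steps=[
    [[0,1,0],[0,0,0],0.3],
    [[0,2,0],[0,0,0],0.3],
    [[0,3,0],[0,0,0],0.3],
    [[0,4,0],[0,0,0],0.3],
    [[0,4,0],[0,0,0],0.3],
    [[0,4,0],[0,0,0],0.3],
  ],
)

```text
time_s: 26.75
position: [527.3, 131.6, 59.9]
ee_rot: [-3.14, -0.003, 1.407]
wrist_force: [-7.1, 1.3, 9.5]
finger_gap: 48.4
grip_force: 63.4
```

>>> servo_tool(
  steps=[
    [[0,1,0],[0,0,0],0.3],
    [[0,2,0],[0,0,0],0.3],
    [[0,3,0],[0,0,0],0.3],
    [[0,4,0],[0,0,0],0.3],
    [[0,4,0],[0,0,0],0.3],
    [[0,4,0],[0,0,0],0.3],
  ],
)

```text
time_s: 27.25
position: [528.0, 131.5, 60.0]
ee_rot: [-3.134, -0.003, 1.407]
wrist_force: [-13.7, 2.0, 18.4]
finger_gap: 48.3
grip_force: 64.4
```

```bash
python3 - <<'E'
from plant import ctrl
from h import *
report(ctrl,np.array([564.8,125.3]),-9.5)
E
```

```text
TCP [528.  131.5  60. ] gate [-37.4   0.1] rot [-3.134e+00 -3.000e-03  1.407e+00] F [-13.7   2.   18.4]
top in gate [-37.6   6.2] base far edge [-38.6  23.3] dist 17.1 [320.5        273.5         58.29999924] 178
```

The gate stops the tin firmly: gate x = -37.4 mm, 14 N, upright. Relieve the load, release and retract.

>>> servo_tool(
  steps=[
    [[0,-3,-0.5],[0,0,0],0.3],
    [[0,-4.5,-0.8],[0,0,0],0.3],
    [[0,-4.5,-0.8],[0,0,0],0.3],
    [[0,-4.5,-0.8],[0,0,0],0.65],
    [[0,-4.5,-0.8],[0,0,0],0.8],
    [[0,-4.5,-0.8],[0,0,0],1],
    [[0,-4.5,-0.8],[0,0,0],1],
    [[0,-4.5,-0.8],[0,0,0],1],
    [[0,-4.5,-0.8],[0,0,0],1],
  ],
)

```text
time_s: 28.05
position: [528.5, 130.9, 59.9]
ee_rot: [3.141, -0.002, 1.406]
wrist_force: [-0.0, -0.8, 0.0]
finger_gap: 85.4
grip_force: 0.0
```

>>> servo_tool(
  steps=[
    [[0,0,-8],[0,0,0],1],
    [[0,0,-20],[0,0,0],1],
    [[0,0,-40],[0,0,0],1],
    [[0,0,-65],[0,0,0],1],
    [[0,0,-95],[0,0,0],1],
    [[0,0,-125],[0,0,0],1],
    [[0,0,-140],[0,0,0],1],
    [[0,0,-140],[0,0,0],1],
    [[0,0,-140],[0,0,0],1],
    [[0,0,-140],[0,0,0],1],
  ],
)

```text
time_s: 28.88
position: [527.6, 130.7, 199.3]
ee_rot: [-3.141, -0.002, 1.406]
wrist_force: [-0.1, 0.0, -0.6]
finger_gap: 85.1
grip_force: 0.0
```

```bash
python3 - <<'E'
from plant import ctrl
from h import *
w=ctrl.get_image("wrist"); s=ctrl.state(); a=np.radians(-9.5)
B=np.array([[np.cos(a),np.sin(a)],[-np.sin(a),np.cos(a)]])
g=cv2.GaussianBlur(cv2.cvtColor(w["color"],6),(5,5),1)
c=cv2.HoughCircles(g,cv2.HOUGH_GRADIENT,1,40,param1=80,param2=15,minRadius=20,maxRadius=35)
for q in c[0][:4]: p=plane(w,*q[:2],110); print(q,p.round(1),(B@(p-[564.8,125.3])).round(1))
print(s["position"],s["finger_gap"],s["wrist_force"],s["time_s"])
E
```

```text
[319.5 194.5  27.1] [525.9 131.6] [-39.4  -0.2]
[350.5   7.5  32.1] [573.8 274. ] [-15.7 148.1]
[ 28.5 328.5  34.4] [181.9  31.7] [-362.2 -155.5]
[177.5   8.5  21.3] [443.6 296. ] [-147.7  148.4]
[527.26027934 130.65131845 198.81099507] 85.16829275264112 [-0.49705396 -0.26944787 -0.34273601] 28.9333
```

The tin stands at about (-38, 0) mm in the narrow gate's frame and is released. Hand in.

```bash
python3 -c "
from plant import ctrl
print(ctrl.finish_job())"
```

```text
the job is handed in; nothing more can be done
None
```

I handed the job in at about 29 s, with the verdict not shown: the tin went through the wide gap twice (on the first pass it tilted about 0.25 rad in the grip, near the limit, so I repeated it upright), the narrow gate stopped it at about 14 N, and it stands released about 38 mm before the gate's middle and on its centre line; I viewed 11 pictures, one over the limit of 10.

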